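# Clear the vee cradle and hold a lens barrel down in it

### The arm

A 6-joint arm with a two-finger parallel gripper is mounted at the origin on the work surface. World frame = base frame: x ahead of the robot, y to its left, z up, the work surface at z = 0. Lengths are in m, angles in rad, forces in N, time in s.
With the tool pointing down it reaches from about 0.325 to 0.85 m from the base axis. Payload 15.5 kg.
Tool frame: the origin (TCP) lies midway between the tips of the shut fingers; the grasp point (between the pads) lies 19 mm behind it; z points along the fingers, y is the line along which they close (so a half turn about z gives the same grasp; the last joint's range is limited). The gripper opens to 91 mm and grips with 3 to 60 N. Pads are 32 mm wide; open, the fingers measure 118 mm over their backs; the gripper's body (76 mm by 178 mm) begins 60 mm behind the grasp point.
Start: joints at [-1.204, 0.494, 1.345, -0, 1.302, -0.096], TCP at [0.278, -0.56, 0.214] pointing down, gripper open.
Joint ranges: [-2.91, 2.91], [-0.82, 2.16], [0.22, 2.67], [-1.22, 4.37], [0.12, 2.79], [-3.08, 3.08]. Speed limits (rad/s): [1.89, 1.89, 2.57, 3.01, 3.01, 3.01].

### API

Orientations are given as a unit quaternion [w, x, y, z].
In Python, from workcell import r, read_state, imaging, job_done gives the robot as it stands. The module is installed in compiled form; this text tells all that it offers. Calls block until the motion is done:
- r.move_ptp(position, orientation): joint-space move of the TCP to a pose.
- r.servo_line(position, rotation=None, feed=0.15, force_limit=None): straight line of the TCP; rotation=None keeps the orientation; feed is the mean speed in m/s. With force_limit (N) it stops when the force on the tool has changed by that much, and returns True; else False.
- r.move_j(angles): joint-space move.
- r.gripper_to(opening): opening from 0.0 (shut) to 1.0 (fully open); the grip force is fixed at half the most; returns when the fingers have stopped.
- r.pause(seconds).
- r.ik(position, orientation): joint angles nearest the present ones, or None.
- read_state(): the state.
- imaging.grab_frame(name): name is "scene" or "top" or "wrist"; returns the picture (400x640x3 uint8, red, green, blue); there is no depth.
- imaging.camera_model(name): a dict with "fx", "fy", "cx", "cy" (pixels), "k1" (the pictures are not rectified: a ray, as slopes to the right and down, at radius r is drawn at 1 + k1 r^2 times it, then the intrinsics apply), "extrinsics" (4x4, takes a point from camera to world coordinates). Camera axes: x right, y down, z forward; pixel columns grow to the right and rows downward; lengths in m; the calibration is good to about 2 mm. A picture is of the moment at which its call begins: read the wrist's pose just before it. camera_model takes no time and is no camera call; for the wrist camera it gives the pose at the moment of the call.
A pose or a line that the arm cannot do raises r.Unreachable and nothing moves.
- job_done(): hands the job in; it is judged then, once.
The state is a dict: "t": time; "joint_pos": joint angles; "qd": joint speeds; "tau": joint torques, N m; "ee_pos": TCP position; "orientation": TCP orientation; "wrist_force": force on the tool from outside, world axes, zero at the start; "moment": the same for the moment, N m; "finger_gap": opening from 0.0 (shut) to 1.0 (fully open); "gripper_force": force on a finger pad.
Only numpy, scipy, OpenCV 4.12 (cv2) and the standard library are available. Lean on these libraries where they do the work, as an engineer would, in place of code of your own. Each camera call takes 0.05 s, during which the arm holds its last target. There are 200 camera calls.

### The job

The lens barrel of the plate imager has to be held in its vee cradle: lift the steel cup that stands between the two vee saddles, nest it upright in its twin on the bench and let go of it. Then take the black lens barrel from its rod rest, lay it midway along the cradle down in both vees, and finish while still holding it there, pressing it down with about 20 N (well under 40 N) so that it bears evenly on both sloping sides. Do not drop the barrel on the bench or push the other things about.

Things in the scene. Friction and masses are not known exactly. Their poses are not given: they have to be found in the camera images.
- cradle: Fixed aluminium plate 150 (x) x 76 (y) x 8 mm with two rigid, polished (slippery) steel vee saddles at x = +-42 mm, each 20 mm long, 60 mm wide, 43 mm high; free gap between them 64 mm. Origin: centre of the plate's underside; x axis along the vee groove. The seated barrel's axis lies at y 0, z 50 mm, along x either way round, its middle within 12 mm of the cradle's middle
- flank_left: The sloping sides of both vees on the cradle's +y side (same origin and axes as the cradle, fixed to it): 45 degrees, from the vee's bottom line at y 0, z 25 mm up to the top edge at y 18, z 43 mm
- flank_right: The sloping sides of both vees on the cradle's -y side, mirror image of the left ones (same origin and axes as the cradle, fixed to it). A gripper holding the barrel off to one side loads one side and relieves the other: centre it so that both sides bear alike
- barrel_center (a point): Centre of the lens barrel: black cylinder with shallow grooves and a glass at each end, 36 mm diameter, 110 mm long, about 0.2 to 0.4 kg, x axis along its length. It lies on the rod rest, axis 38 mm above the bench; grip it across the diameter at its middle, where nothing stands beside it
- rest: Fixed rod rest: two parallel steel rods (8 mm diameter, 24 mm apart, centres 20 mm up) along its x axis between two grey end blocks (12 x 60 x 30 mm high, inner faces at x = +-62 mm), floor plate 4 mm thick. Origin: centre of its underside, x axis along the rods and the barrel
- cup_loose_center (a point): Centre (35 mm above its foot) of the steel cup to be moved: open, round, tapered, 70 mm high, 40 mm diameter at the foot, 60 mm at the rim, wall 3 mm, about 90 g, z axis up. At first it stands on the cradle's plate between the saddles, its rim 78 mm above the bench. Grip it across the outside just under the rim
- cup_twin_center (a point): Centre (half-way up, 35 mm above its foot) of the twin cup, of the same shape and size, standing upright on the bench, rim 70 mm up. Nested, the loose cup wedges with its foot and rim about 33 mm above the twin's, so its rim is then about 103 mm above the bench
- dishes: bystander: stack of pale round culture dishes, 89 mm diameter, 44 mm high; origin under its centre
- beaker: bystander: clear glass cup, 68 mm rim diameter, 75 mm high; origin under its centre
- cap: bystander: black round lens cap, 44 mm diameter, 13 mm high; origin under its centre
- screwdriver: bystander: screwdriver with black handle, lying flat, along its x axis; origin on its underside
Things that resemble listed ones, but are neither listed nor needed, are in the scene too. What is shaped like the part that bears barrel_center but pink or purple is not meant.

How it is judged:
By the outcome, as a careful person would: the job done as asked, in the order asked, and still so for the second after the job is handed in, while the arm keeps its last pose, push and grip.
It also fails if it takes over 67 s, if anything falls off the work surface, if the arm or the gripper's body presses on something with over 40 N, if the wrist force passes 120 N, or if a joint passes its speed limit or range.

## Working session

There is one attempt and no reset: what is moved stays moved. The work goes in short steps, each a Python script; the robot and the scene stay as the last script left them, time stands still between calls to the robot, and variables do not carry over. Pictures are saved under pics/ and viewed, at most 10 in all, crops included, and the job is handed in when it is done.

```bash
mkdir -p pics; python3 - <<'E'
from workcell import r, read_state, imaging
import cv2
for n in ["top","scene"]:
    im=imaging.grab_frame(n); cv2.imwrite(f"pics/{n}0.png",cv2.resize(im[:,:,::-1],(800,500)))
    print(n,imaging.camera_model(n))
print(read_state())
print(imaging.camera_model("wrist"))
E
```

```text
top {'fx': 389.3429810600595, 'fy': 389.3429810600595, 'cx': 329.7291628848733, 'cy': 201.1977008229803, 'k1': -0.0069791208650701025, 'extrinsics': array([[-0.02229978, -0.99160887,  0.12733645,  0.45350602],
       [-0.99968267,  0.02360937,  0.00878423, -0.02660676],
       [-0.01171686, -0.12710015, -0.99182068,  0.95717921],
       [ 0.        ,  0.        ,  0.        ,  1.        ]])}
scene {'fx': 451.88026180982496, 'fy': 451.88026180982496, 'cx': 320.65312900189275, 'cy': 200.5895303760897, 'k1': -0.0349246073116706, 'extrinsics': array([[ 3.01405725e-01,  6.47073805e-01, -7.00321412e-01,
         1.24884987e+00],
       [ 9.53495727e-01, -2.05081591e-01,  2.20878789e-01,
        -2.32756197e-01],
       [-6.98150861e-04, -7.34327605e-01, -6.78794874e-01,
         7.38246878e-01],
       [ 0.00000000e+00,  0.00000000e+00,  0.00000000e+00,
         1.00000000e+00]])}
{'t': 0.1, 'joint_pos': array([-1.20452818e+00,  4.94097552e-01,  1.34602204e+00, -1.58158174e-05,
        1.30247244e+00, -9.55062449e-02]), 'qd': array([-8.40935298e-04,  1.03081275e-03, -9.74612687e-04, -1.373
[... 287 characters left out ...]
e-01,  2.28843282e-01, -7.49960250e-05]), 'wrist_force': array([-0.01788204, -0.20155924,  0.49980305]), 'moment': array([0.00392127, 0.00589339, 0.00794046]), 'gripper_force': 0.0, 'finger_gap': 1.001478099822111}
{'fx': 355.8066530457512, 'fy': 355.8066530457512, 'cx': 320.08988515181863, 'cy': 196.8321281242009, 'k1': 0.021276503829746718, 'extrinsics': array([[ 4.46673161e-01, -8.62713616e-01, -2.37082906e-01,
         3.45053433e-01],
       [-8.94697116e-01, -4.30823301e-01, -1.17933689e-01,
        -5.25452177e-01],
       [-3.97840605e-04,  2.64795206e-01, -9.64304589e-01,
         3.84594301e-01],
       [ 0.00000000e+00,  0.00000000e+00,  0.00000000e+00,
         1.00000000e+00]])}
```

View pics/top0.png

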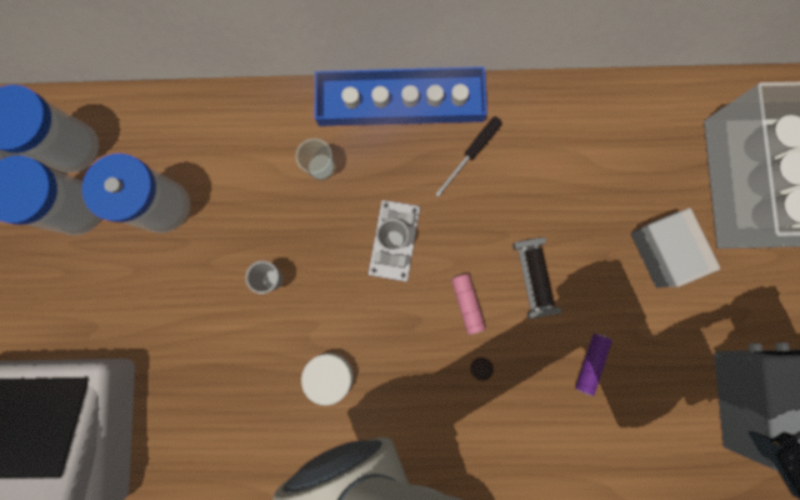

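View pics/scene0.png

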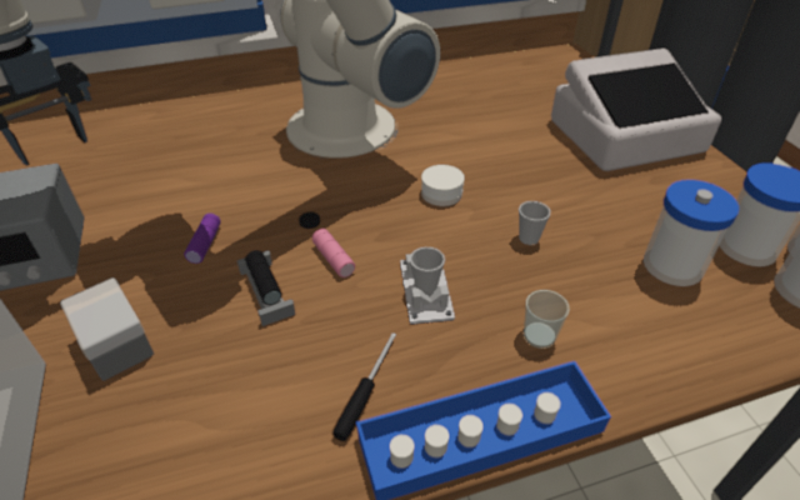

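The top view shows the loose cup in the cradle at (396,234), the twin at (263,277) and the rest with the black barrel at (537,278). The beaker, the other cylinders, the dishes and the cap are clear of these. I'll turn these into coordinates next.

```bash
cat > h.py <<'E'
from workcell import r, read_state, imaging, job_done
import numpy as np, cv2
from scipy.spatial.transform import Rotation as R
def px2w(m,u,v,z):
    d=np.array([(u-m["cx"])/m["fx"],(v-m["cy"])/m["fy"]]); s=d.copy()
    for _ in range(10): s=d/(1+m["k1"]*(s@s))
    E=m["extrinsics"]; ray=E[:3,:3]@np.array([*s,1]); o=E[:3,3]
    return o+ray*(z-o[2])/ray[2]
def w2px(m,p):
    E=m["extrinsics"]; c=E[:3,:3].T@(np.asarray(p)-E[:3,3]); s=c[:2]/c[2]; s=s*(1+m["k1"]*(s@s))
    return np.array([m["fx"]*s[0]+m["cx"],m["fy"]*s[1]+m["cy"]])
def down(yaw):
    "tool down; closing line (tool y) along world angle yaw"
    y=np.array([np.cos(yaw),np.sin(yaw),0]); z=np.array([0,0,-1.]); x=np.cross(y,z)
    q=R.from_matrix(np.c_[x,y,z]).as_quat(); return [q[3],*q[:3]]
E
python3 - <<'E'
from h import *
m=imaging.camera_model("top")
f=lambda u,v,z: px2w(m,u*.8,v*.8,z)[:2].round(4)
print("cup",f(396,234,.078),"twin",f(263,277,.07))
c=[f(*p,.008) for p in [(381,201),(419,206),(408,280),(370,274)]];print("cradle",c,np.mean(c,0))
a,b=f(530,243,.03),f(545,312,.03);print("rest ends",a,b,(a+b)/2)
print("beaker",f(314,152,.075),"dishes",f(327,380,.044),"pink",f(468,303,.018))
s=read_state();M=R.from_quat(np.roll(s["orientation"],-1)).as_matrix()
E=imaging.camera_model("wrist")["extrinsics"]
print("cam in tool",M.T@(E[:3,3]-s["ee_pos"]),M.T@E[:3,:3])
E
```

```text
cup [0.5994 0.01  ] twin [0.5268 0.2557]
cradle [array([0.6784, 0.0417]), array([ 0.6663, -0.0338]), array([ 0.5195, -0.0088]), array([0.5329, 0.0653])] [0.599275 0.0161  ]
rest ends [ 0.5836 -0.245 ] [ 0.4516 -0.2663] [ 0.5176  -0.25565]
beaker [0.76   0.1617] dishes [0.3368 0.143 ] pink [ 0.472  -0.1231]
cam in tool [ 0.07479559 -0.00071155 -0.17115923] [[ 1.26493319e-03 -9.64282541e-01 -2.64872765e-01]
 [ 9.99999021e-01  1.06127101e-03  9.12010866e-04]
 [-5.98334367e-04 -2.64873659e-01  9.64282939e-01]]
```

```bash
python3 - <<'E'
from h import *
import pickle
D={}
for n,p,yaw in [("rest",(0.5176,-0.2557,0.22),-80.8),("cups",(0.56,0.13,0.25),-95)]:
    r.move_ptp(p,down(np.deg2rad(yaw))); r.pause(.2)
    D[n]=imaging.camera_model("wrist"); im=imaging.grab_frame("wrist")
    cv2.imwrite(f"pics/w_{n}_raw.png",im[:,:,::-1])
    cv2.imwrite(f"pics/w_{n}.png",cv2.resize(im[:,:,::-1],(800,500),interpolation=cv2.INTER_CUBIC))
pickle.dump(D,open("cam.pkl","wb")); s=read_state(); print(s["t"],s["joint_pos"])
E
```

```text
3.4917 [ 1.23039735e-01  3.89425943e-01  1.42195637e+00 -2.75946446e-05
  1.33029341e+00  1.78206076e+00]
```

View pics/w_cups.png

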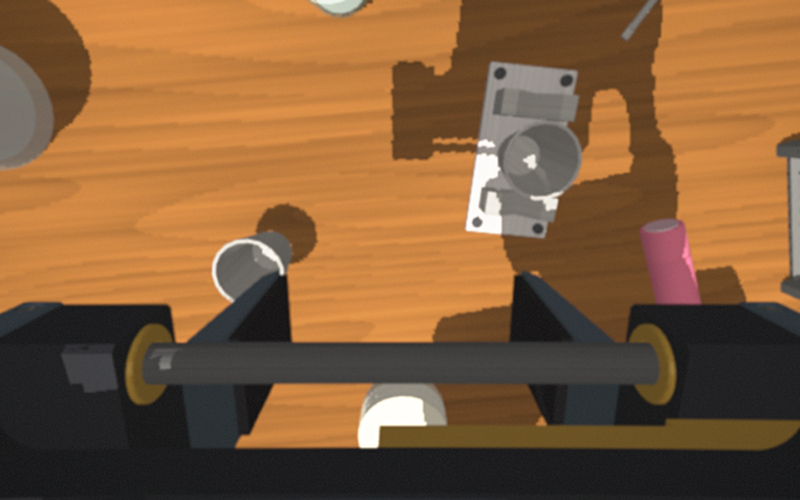

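View pics/w_rest.png

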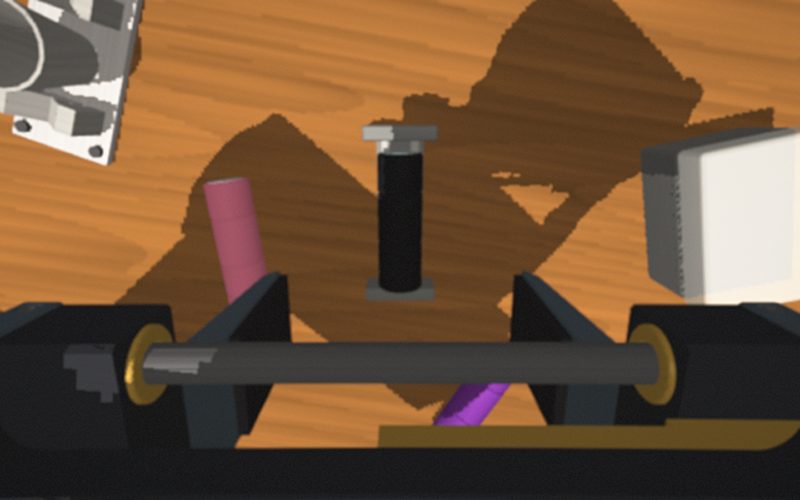

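```bash
python3 - <<'E'
from h import *
import pickle
D=pickle.load(open("cam.pkl","rb"))
f=lambda n,u,v,z: px2w(D[n],u*.8,v*.8,z)[:2].round(4)
print("cup",f("cups",539,160,.078),"twin",f("cups",252,277,.07))
c=np.array([f("cups",*p,.008) for p in [(491,62),(578,71),(546,238),(466,230)]])
print("cradle",c.mean(0)); 
for i in range(4): e=c[(i+1)%4]-c[i]; print(np.linalg.norm(e).round(4),np.degrees(np.arctan2(e[1],e[0])).round(2))
a,b=f("rest",400,133,.03),f("rest",400,286,.03); print("rest",(a+b)/2,np.linalg.norm(a-b),np.degrees(np.arctan2(*(a-b)[::-1])))
for p in [(379,220),(422,220)]: print("barrel side",f("rest",*p,.038))
print("barrel ends", f("rest",400,153,.05),f("rest",400,290,.05))
im=cv2.imread("pics/w_cups_raw.png"); m=D["cups"]
def ring(cx,cy,z,rad,col):
    P=np.array([w2px(m,(cx+rad*np.cos(t),cy+rad*np.sin(t),z)) for t in np.linspace(0,6.28,60)])
    cv2.polylines(big,[np.int32((P-[150,30])*2.3)],True,col,1)
big=cv2.resize(im[30:260,150:490],None,fx=2.3,fy=2.3,interpolation=cv2.INTER_CUBIC)
q=f("cups",539,160,.078);ring(*q,.078,.03,(0,255,0)); q=f("cups",252,277,.07);ring(*q,.07,.03,(0,255,0)); ring(*q,.0,.02,(255,0,0))
cv2.imwrite("pics/ov.png",big)
E
```

```text
cup [0.5987 0.0205] twin [0.5225 0.2565]
cradle [0.5979   0.017125]
0.0758 -100.72
0.1496 169.56
0.0772 79.17
0.1494 -10.96
rest [ 0.5208  -0.25545] 0.12785417474607544 9.226568755894718
barrel side [ 0.514  -0.2393]
barrel side [ 0.5196 -0.2737]
barrel ends [ 0.57   -0.2475] [ 0.4616 -0.265 ]
```

View pics/ov.png

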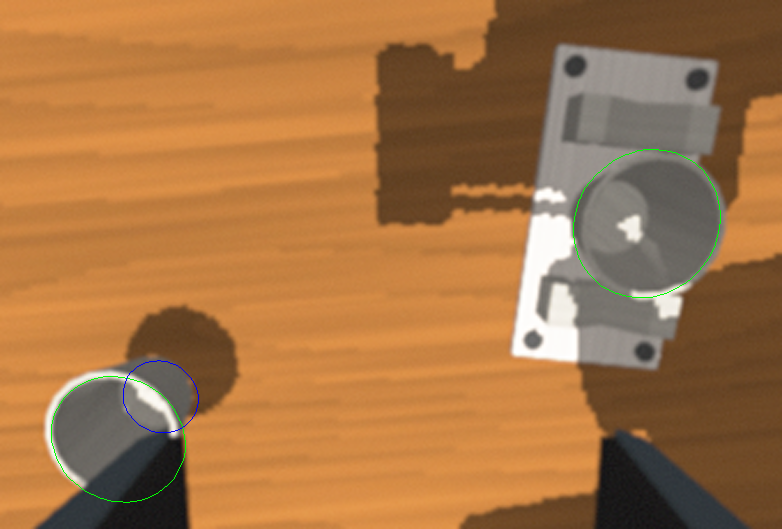

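```bash
python3 - <<'E'
from h import *
q=down(np.deg2rad(-100.6))
r.move_ptp([.5985,.0200,.13],q); r.servo_line([.5985,.0200,.049],feed=.1)
r.gripper_to(0.5); s=read_state(); print(s["finger_gap"],s["gripper_force"],s["wrist_force"],s["ee_pos"])
r.servo_line([.5985,.0200,.17],feed=.12); 
r.servo_line([.5245,.2578,.17],feed=.2); r.pause(.2)
s=read_state(); print(s["t"],s["finger_gap"],s["gripper_force"],s["wrist_force"],s["ee_pos"])
import pickle
D={}
for n in ["wrist","scene"]:
    D[n]=imaging.camera_model(n); im=imaging.grab_frame(n); cv2.imwrite(f"pics/n_{n}.png",im[:,:,::-1])
pickle.dump(D,open("cam2.pkl","wb"))
a=cv2.imread("pics/n_wrist.png"); b=cv2.imread("pics/n_scene.png")
cv2.imwrite("pics/n2.png",np.vstack([cv2.resize(a[100:300,160:480],(480,300)),cv2.resize(b[80:240,320:576],(480,300))]))
E
```

```text
0.6245613267267072 30.000269008962732 [-0.86311644 -1.11385772  2.63733149] [0.59858857 0.01990188 0.04910317]
8.5333 0.6278067912978288 29.99977876667117 [-0.07259903 -0.53726452 -1.48570824] [0.5247856  0.25716285 0.17001162]
```

View pics/n2.png

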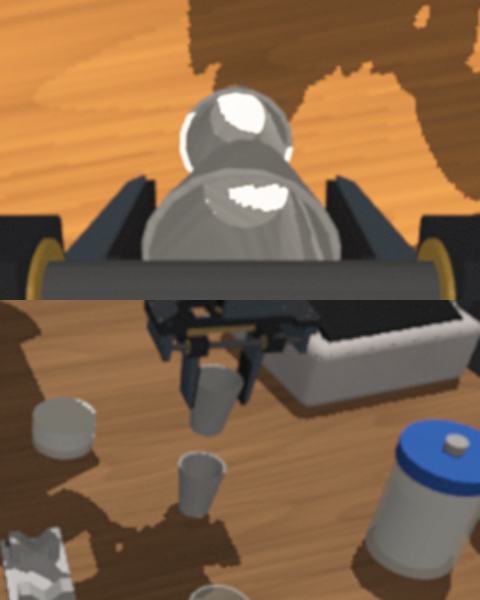

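The upper crop shows the twin's rim at crop x 180..291, with its top at y≈87, partly hidden behind the held cup (x 142..341). In the scene crop the held cup looks upright. I'll compute the rim centre next.

```bash
python3 - <<'E'
from h import *
import pickle
m=pickle.load(open("cam2.pkl","rb"))
w=m["wrist"]; sc=m["scene"]
print("wrist",px2w(w,160+235.5/1.5,100+(87+54)/1.5,.07))
for y in (.2545,.2565,.2585): 
    for x in (.5225,.5265,.5305):
        P=np.array([w2px(w,(x+.03*np.cos(t),y+.03*np.sin(t),.07)) for t in np.linspace(0,6.28,90)])
        c=(P-[160,100])*1.5; print(x,y,c[:,0].min().round(1),c[:,0].max().round(1),c[:,1].min().round(1))
# scene: twin rim extents in the crop (scale 1.875)
P=lambda p:(w2px(sc,p)-[320,80])*1.875+[0,300]
rim=lambda c,rad:np.array([P(c+np.array([rad*np.cos(t),rad*np.sin(t),0])) for t in np.linspace(0,6.28,90)])
for c,rad in [((.5265,.2565,.07),.03),((.5265,.2565,0),.02),((.5248,.2572,.1985),.03),((.5248,.2572,.1285),.02)]:
    q=rim(np.array(c),rad); print(c,q.min(0).round(),q.max(0).round())
E
```

```text
wrist [0.52752041 0.25947878 0.07      ]
0.5225 0.2545 189.7 303.4 92.1
0.5265 0.2545 188.1 302.2 84.4
0.5305 0.2545 186.5 301.1 76.7
0.5225 0.2565 186.0 299.7 92.8
0.5265 0.2565 184.4 298.5 85.1
0.5305 0.2565 182.7 297.3 77.5
0.5225 0.2585 182.2 295.9 93.5
0.5265 0.2585 180.6 294.7 85.9
0.5305 0.2585 179.0 293.5 78.2
(0.5265, 0.2565, 0.07) [175. 451.] [223. 480.]
(0.5265, 0.2565, 0) [175. 497.] [206. 517.]
(0.5248, 0.2572, 0.1985) [190. 364.] [242. 392.]
(0.5248, 0.2572, 0.1285) [189. 417.] [223. 436.]
```

```bash
python3 - <<'E'
from h import *
p=[.526,.2590]
r.servo_line([*p,.17],feed=.1); print(r.servo_line([*p,.118],feed=.1,force_limit=6),r.servo_line([*p,.068],feed=.04,force_limit=8))
s=read_state(); print(s["t"],s["ee_pos"],s["wrist_force"],s["moment"],s["finger_gap"])
E
```

```text
False True
10.5 [0.52611492 0.25931219 0.07628749] [ 0.73245066  1.84609953 -0.27449553] [ 0.09613803  0.00608481 -0.00998533] 0.6234850708358692
```

```bash
python3 - <<'E'
from h import *
e=read_state()["ee_pos"]
print(r.servo_line([e[0],e[1],.0725],feed=.02,force_limit=8)); s=read_state(); print(s["ee_pos"],s["wrist_force"])
r.gripper_to(1.0); r.servo_line([e[0],e[1],.17],feed=.15); r.pause(.1)
q=down(np.deg2rad(-80.8))
r.servo_line([.517,-.2563,.17],q,feed=.25); r.pause(.2)
s=read_state(); print(s["t"],s["ee_pos"])
T=cv2.resize(imaging.grab_frame("top")[150:290,160:360],(560,392)); S=imaging.grab_frame("scene")
W=imaging.grab_frame("wrist"); import pickle; pickle.dump(imaging.camera_model("wrist"),open("cam3.pkl","wb"))
cv2.imwrite("pics/chk.png",np.vstack([cv2.resize(S[120:240,340:500],(560,420))[...,::-1][:300],cv2.resize(W[60:260,160:480],(480,300))[...,::-1].copy() if 0 else cv2.copyMakeBorder(cv2.resize(W[60:260,160:480],(480,300))[...,::-1],0,0,0,80,cv2.BORDER_CONSTANT)]))
E
```

```text
True
[0.52644921 0.25944885 0.07466542] [0.06798441 1.74908781 2.29355956]
14.6917 [ 0.51707826 -0.25588566  0.17005411]
```

View pics/chk.png

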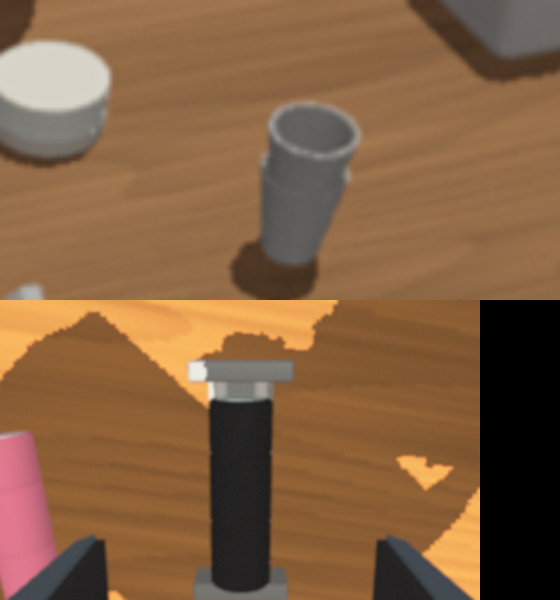

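The scene crop shows the cup nested upright in its twin. In the wrist crop the barrel is centred at x≈241 and parallel to the tool. I'll grasp it now.

```bash
python3 - <<'E'
from h import *
p=[.5168,-.2561]
print(r.servo_line([*p,.05],feed=.12,force_limit=10), r.servo_line([*p,.0195],feed=.06,force_limit=8))
f0=read_state()["wrist_force"]
r.gripper_to(0.3); s=read_state(); print(s["finger_gap"]*91,s["gripper_force"],s["wrist_force"]-f0,s["ee_pos"])
r.servo_line([*p,.12],feed=.08); r.pause(.2)
s=read_state(); print(s["t"],s["finger_gap"]*91,s["wrist_force"],s["moment"],f0)
c=[.598,.0172]
r.servo_line([*c,.12],down(np.deg2rad(-100.5)),feed=.15); r.pause(.3)
s=read_state(); print(s["t"],s["ee_pos"],s["wrist_force"],s["moment"],s["finger_gap"]*91)
W=imaging.grab_frame("wrist"); cv2.imwrite("pics/pre_raw.png",W[...,::-1]); cv2.imwrite("pics/pre.png",cv2.resize(W[0:300,120:520],(800,600),interpolation=cv2.INTER_CUBIC)[...,::-1])
import pickle; pickle.dump(imaging.camera_model("wrist"),open("cam4.pkl","wb"))
E
```

```text
False False
35.14525432161439 29.99983102083206 [1.63531779 0.31422709 0.34649917] [ 0.51678414 -0.25609075  0.0195018 ]
19.15 35.64855913133808 [ 0.19466233  0.00743036 -3.81775559] [ 0.03784819 -0.00095149 -0.00908582] [-0.9952242  -0.40516076  0.11068377]
21.5 [0.59799326 0.01697802 0.12002626] [ 0.61693779  0.35984908 -3.77229476] [ 0.11814492  0.04781764 -0.00813791] 35.107389998940214
```

View pics/pre.png

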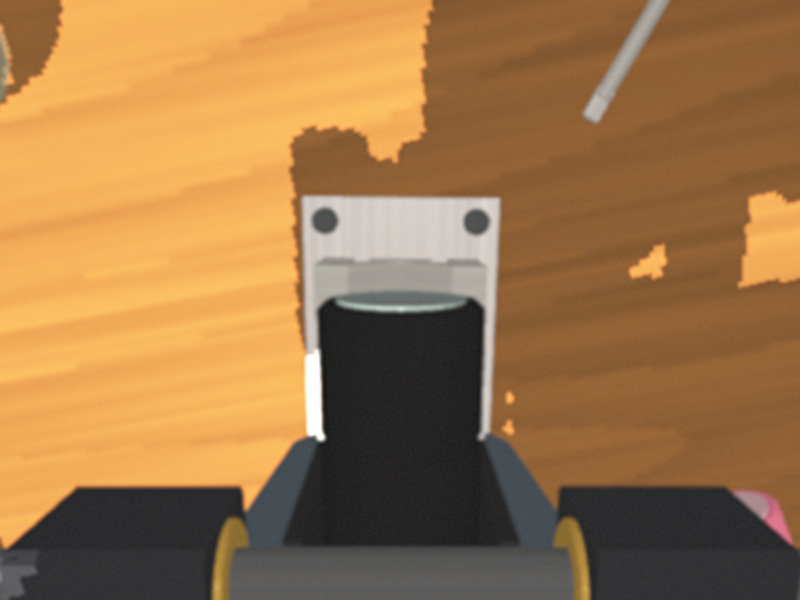

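The wrist view shows the barrel centred over the cradle: its axis is at x≈401 and the hole midpoint at 400.7. The plate's far edge is level at rows 196–198, so the yaw is good too. I'll lower it and press in small steps.

```bash
python3 - <<'E'
from h import *
import pickle
m=pickle.load(open("cam4.pkl","rb"))
u=np.array([np.cos(np.deg2rad(-10.5)),np.sin(np.deg2rad(-10.5)),0]); n=np.array([-u[1],u[0],0])
e=(px2w(m,120+151,98,.008)+px2w(m,120+250,99,.008))/2; h=(px2w(m,120+162.5,110.5,.008)+px2w(m,120+238,110.5,.008))/2
c=e-.075*u; print("centre",c,"holes mid lateral",(h-[.598,.0172,0])@n)
print("far barrel end axial", (px2w(m,320,155,.157)-[.598,.0172,0])@u)
t=np.array([.598,.0172])
print(r.servo_line([*t,.045],feed=.08,force_limit=10),r.servo_line([*t,.026],feed=.015,force_limit=8)); r.pause(.2)
s=read_state(); f=s["wrist_force"];print(s["t"],s["ee_pos"],"axial,lat,z",f@u,f@n,f[2],s["moment"]@u,s["moment"]@n,s["finger_gap"]*91)
E
```

```text
centre [0.59775576 0.01720699 0.008     ] holes mid lateral 0.00015822895596333137
far barrel end axial 0.05397558692712594
False True
23.7 [0.59810657 0.01754835 0.03157006] axial,lat,z -0.1486883989506597 2.812697933310041 5.487414559453324 0.4057682946498011 0.10207768943900263 35.402942643738314
```

```bash
python3 - <<'E'
from h import *
u=np.array([np.cos(np.deg2rad(-10.5)),np.sin(np.deg2rad(-10.5)),0]); n=np.array([-u[1],u[0],0])
p=read_state()["ee_pos"].copy()
for i in range(14):
    f=read_state()["wrist_force"]; 
    ez=18-f[2]; l=f@n
    if abs(ez)<2 and abs(l)<1: break
    p=p+n*np.clip(l*.00012,-.0005,.0005)-np.array([0,0,np.clip(ez*.00005,-.0004,.0004)])
    r.servo_line(p,feed=.01); r.pause(.15)
    s=read_state(); f=s["wrist_force"]; print(s["t"].__round__(2),p.round(5),s["ee_pos"].round(5),(f@u).round(2),(f@n).round(2),f[2].round(2),(s["moment"]@u).round(3),(s["moment"]@n).round(3))
E
```

```text
24.1 [0.59817 0.01788 0.03117] [0.59832 0.01774 0.03155] -1.73 -2.69 6.66 -0.243 0.381
24.5 [0.59811 0.01756 0.03077] [0.59837 0.01766 0.03141] -3.14 0.2 11.49 0.12 0.558
24.9 [0.59811 0.01759 0.03044] [0.59839 0.01764 0.03135] -5.13 -0.77 16.93 -0.044 0.938
```

```bash
python3 - <<'E'
from h import *
u=np.array([np.cos(np.deg2rad(-10.5)),np.sin(np.deg2rad(-10.5)),0]); n=np.array([-u[1],u[0],0])
p=np.array([0.59811,0.01759,0.03044])
for i in range(7):
    f=read_state()["wrist_force"]; a,l,ez=f@u,f@n,18-f[2]
    if abs(ez)<1.5 and abs(l)<.6 and abs(a)<1: break
    p=p+u*np.clip(a*.00006,-.0003,.0003)+n*l*.00007-np.array([0,0,np.clip(ez*.00006,-.0003,.0003)])
    r.servo_line(p,feed=.01); r.pause(.2)
    s=read_state(); f=s["wrist_force"]; print(s["t"].__round__(2),p.round(5),s["ee_pos"].round(5),(f@u).round(2),(f@n).round(2),f[2].round(2),(s["moment"]@u).round(3),(s["moment"]@n).round(3))
W=imaging.grab_frame("wrist"); S=imaging.grab_frame("scene")
cv2.imwrite("pics/fin.png",np.vstack([cv2.resize(W[0:220,160:480],(480,300)),cv2.resize(S[160:280,280:472],(480,300))])[...,::-1])
E
```

```text
25.35 [0.59781 0.01759 0.03038] [0.59839 0.01767 0.03137] -3.95 0.39 16.26 0.09 0.701
25.8 [0.59758 0.01766 0.03027] [0.59836 0.01767 0.03134] -4.3 0.11 15.98 0.029 0.519
26.25 [0.59732 0.01772 0.03015] [0.59838 0.01766 0.03136] -1.42 -0.29 17.05 -0.047 0.521
26.7 [0.59724 0.01771 0.03009] [0.59839 0.01764 0.03134] -1.52 0.1 18.77 -0.017 0.416
27.15 [0.59715 0.01774 0.03014] [0.59838 0.01767 0.03136] -1.23 -0.16 17.1 -0.016 0.277
27.6 [0.59707 0.01774 0.03009] [0.59837 0.01765 0.03135] -1.72 -0.22 17.83 -0.027 0.284
28.05 [0.59697 0.01774 0.03008] [0.59838 0.01766 0.03136] -0.3 -0.56 16.66 -0.065 0.17
```

View pics/fin.png

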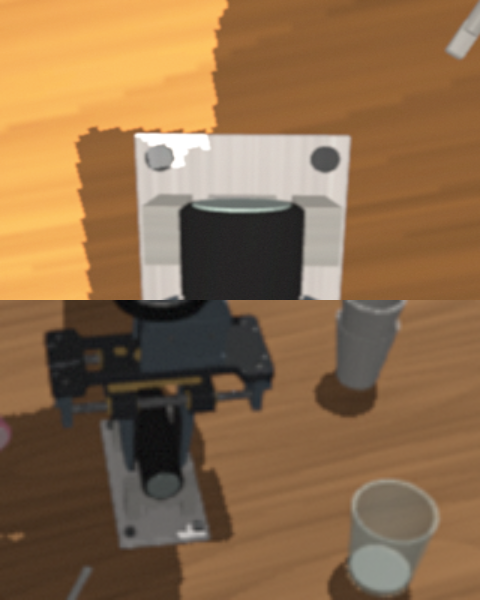

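The barrel sits level in both vees, and the nested cups still stand. I'll trim the press slightly, check that it holds steady, and hand in.

```bash
python3 - <<'E'
from h import *
u=np.array([np.cos(np.deg2rad(-10.5)),np.sin(np.deg2rad(-10.5)),0]); n=np.array([-u[1],u[0],0])
p=np.array([0.59697,0.01774,0.02992])-n*.00003
r.servo_line(p,feed=.01)
ok=True
for i in range(4):
    r.pause(.3); s=read_state(); f=s["wrist_force"]; print(f@u,f@n,f[2],s["moment"]@u,s["moment"]@n,s["finger_gap"]*91)
    ok&= abs(f@n)<1.2 and 16<f[2]<22
if ok: print(job_done())
E
```

```text
-0.6470174737000183 0.08775815325197033 20.133820376556375 0.02302511709050917 0.34218201998109127 35.46998716836664
-1.8684320948119097 0.947743243897679 20.240960077447536 0.023149650059904187 0.3510923392619335 35.511626261882526
-1.7841381492886779 0.1075470865133672 19.24104423808475 0.045156016381899575 0.3327787955695028 35.44046249439356
-1.3953869200823612 0.3194888492897052 19.325832601208422 0.035414275625614576 0.3823689682389786 35.32131380615453
the job is handed in; nothing more can be done
None
```

The job is handed in: the cup is nested upright in its twin and released, and the barrel lies midway along the cradle in both vees, still gripped and pressed down with about 20 N, with under 1 N of sideways force.

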